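Sort pastry cutters and piping nozzles into the sorting trays

ROBOT

A 6-joint arm with a two-finger parallel gripper is mounted at the origin on the work surface; the furniture and walls round the work are solid. World frame = base frame: x ahead of the robot, y to its left, z up, the work surface at z = 0. Lengths are in m, angles in degrees, forces in N, time in s.
With the tool pointing down it reaches from about 0.35 to 0.95 m from the base axis. Payload 17.4 kg.
Tool frame: the origin (TCP) lies between the finger pads; the fingertips stand 14 mm ahead of it and the grasp point (between the pads) lies 5 mm behind it; z points along the fingers, y is the line along which they close (so a half turn about z gives the same grasp; the last joint's range is limited). The gripper opens to 93 mm and grips with 3 to 60 N. Pads are 15 mm wide; open, the fingers measure 128 mm over their backs; the gripper's body (75 mm by 188 mm) begins 65 mm behind the grasp point.
Start: joints at [-75.905, 6.646, 82.598, -0, 90.757, -2.166], TCP at [0.189, -0.648, 0.233] pointing down, gripper open.
Joint ranges: [-162.19, 162.19], [-47.58, 125.68], [4.15, 143.07], [-65.23, 245.23], [0.69, 171.88], [-170.13, 170.13]. Speed limits (degrees/s): [108.29, 108.29, 127.2, 180, 180, 180].

INTERFACE

Orientations are given as a 3x3 rotation matrix whose columns are the frame's x, y, z axes.
In Python, from workcell import r gives the robot as it stands. Calls block until the motion is done:
- r.movep(position, orientation): joint-space move of the TCP to a pose.
- r.servo_line(position, attitude=None, rate=0.15): straight line of the TCP; attitude=None keeps the orientation; rate is the mean speed in m/s.
- r.goto_joints(angles): joint-space move.
- r.grip(opening, force=None): finger opening in m; force is the grip in N (None keeps the last); returns when the fingers have stopped.
- r.sleep(seconds).
- r.inverse_kinematics(position, orientation): joint angles nearest the present ones, or None.
- r.get_image(name): name is "scene" or "top" or "wrist"; returns a dict with "frame" (420x560x3 uint8, red, green, blue), "z_map" (420x560 float32, m along the optical axis (not along the pixel's ray), 0 where there is no reading), "camera_matrix" (3x3 intrinsics, pixels), "world_from_camera" (4x4, takes a point from camera to world coordinates). Camera axes: x right, y down, z forward; pixel columns grow to the right and rows downward; lengths in m; the calibration is good to about 2 mm. A picture is of the moment at which its call begins.
A pose or a line that the arm cannot do raises r.IKError and nothing moves.
- r.finish_job(): hands the job in; it is judged then, once.
Readings, each from a call of its own:
- r.read_time(): time.
- r.read_q(): joint angles.
- r.read_qd(): joint speeds.
- r.read_joint_torque(): joint torques, N m.
- r.read_eef_pos(): TCP position.
- r.read_tcp_rot(): TCP orientation.
- r.read_contact_force(): force on the tool from outside, world axes, zero at the start.
- r.read_moment(): the same for the moment, N m.
- r.read_grip_width(): finger opening in m.
- r.read_grip_force(): force on a finger pad.
Only numpy, scipy, OpenCV 4.12 (cv2) and the standard library are available. Lean on these libraries where they do the work, as an engineer would, in place of code of your own. Each camera call takes 0.05 s, during which the arm holds its last target. There are 200 camera calls.

TASK

Put away the loose cutters and nozzles: each goes into the grey tray that already holds one of its kind, standing upright in a bay of its own. In the cutter tray keep the order of size, so the medium cutter goes in the middle bay beside the large one and the small cutter in the free end bay; the two loose nozzles may take the two free bays of their tray either way. Leave the large cutter and the nozzle that are already in the trays, and the kitchen timer, where they are.

Things in the scene. Friction and masses are not known exactly. Their poses are not given: they have to be found in the camera images.
- cutter_tray: shallow grey tray fixed to the table, 90 mm wide (its x), 255 long (its y), walls 3 mm; three bays in a row along y, centred at y = -84, 0, +84 mm, each 84 (x) by 81 (y) inside; floor top 3 mm above the table, rim 10 mm, dividers 8 mm high. Origin: centre of the underside, z up. Long side roughly towards the robot. The large cutter stands in its bay at y = -84, the other bays are empty; else like the other tray.
- nozzle_tray: shallow grey tray fixed to the table, 90 mm wide (its x), 255 long (its y), walls 3 mm; three bays in a row along y, centred at y = -84, 0, +84 mm, each 84 (x) by 81 (y) inside; floor top 3 mm above the table, rim 10 mm, dividers 8 mm high. Origin: centre of the underside, z up. Long side roughly towards the robot. A nozzle stands in its bay at y = -84, the other bays are empty; else like the other tray.
- cutter_large_mid (a point): plain steel round pastry cutter, an open ring standing on edge like a short tube (mouth up, to be gripped across the outside), outer diameter 72 mm, 43 mm high, about 50 g; the point is its centre, 21.5 mm above its foot; it already stands in the cutter tray and stays there
- nozzle_set_mid (a point): plain steel piping nozzle, a cone standing on its wide end, 25 mm across at the foot, narrowing evenly to about 12 mm at the top, 40 mm high, 20 g; the point is its centre, 20 mm above its foot; alike to the other nozzles; this one already stands in the nozzle tray and stays there
- cutter_medium_mid (a point): plain steel round pastry cutter, an open ring standing on edge like a short tube (mouth up, to be gripped across the outside), outer diameter 60 mm, 43 mm high, about 40 g; the point is its centre, 21.5 mm above its foot
- cutter_small_mid (a point): plain steel round pastry cutter, an open ring standing on edge like a short tube (mouth up, to be gripped across the outside), outer diameter 48 mm, 43 mm high, about 35 g; the point is its centre, 21.5 mm above its foot
- nozzle_a_mid (a point): plain steel piping nozzle, a cone standing on its wide end, 25 mm across at the foot, narrowing evenly to about 12 mm at the top, 40 mm high, 20 g; the point is its centre, 20 mm above its foot; alike to the other nozzles
- nozzle_b_mid (a point): plain steel piping nozzle, a cone standing on its wide end, 25 mm across at the foot, narrowing evenly to about 12 mm at the top, 40 mm high, 20 g; the point is its centre, 20 mm above its foot; alike to the other nozzles
- timer_mid (a point): white kitchen timer with a red dial, 60 x 64 mm and 66 mm high, standing among the loose things, to be left alone; the point is its centre, 33 mm above the table
Mind the look-alikes: they are no part of the job. Leave any orange or pink look-alike of the part that bears nozzle_a_mid alone.

How it is judged:
By the outcome, as a careful person would: the job done as asked, in the order asked, and still so for the second after the job is handed in, with the robot touching nothing.
It also fails if it takes over 112 s, if anything falls off the work surface, if the arm or the gripper's body presses on something with over 40 N, if the wrist force passes 120 N, or if a joint passes its speed limit or range.

## Working session

There is one attempt and no reset: what is moved stays moved. The work goes in short steps, each a Python script; the robot and the scene stay as the last script left them, time stands still between calls to the robot, and variables do not carry over. Pictures are saved under pics/ and viewed, at most 14 in all, crops included, and the job is handed in when it is done.

```bash
mkdir -p pics; ls; python3 - <<'E'
from workcell import r
import cv2,numpy as np
for n in("scene","top"):
    d=r.get_image(n); cv2.imwrite(f"pics/{n}0.png",d["frame"][:,:,::-1]); np.savez(f"{n}0.npz",**d)
    print(n,d["world_from_camera"].round(3).tolist(),d["camera_matrix"].round(1).tolist(),(d["z_map"]>0).mean())
print(r.read_time())
E
```

```text
pics
scene [[-0.854, -0.359, 0.376, 0.084], [-0.519, 0.616, -0.592, 0.671], [-0.019, -0.701, -0.713, 0.843], [0.0, 0.0, 0.0, 1.0]] [[528.5, 0.0, 279.9], [0.0, 528.5, 206.6], [0.0, 0.0, 1.0]] 0.9958418367346938
top [[-0.03, -0.996, 0.088, 0.434], [-1.0, 0.03, -0.001, 0.01], [-0.002, -0.088, -0.996, 0.988], [0.0, 0.0, 0.0, 1.0]] [[392.8, 0.0, 280.3], [0.0, 392.8, 206.3], [0.0, 0.0, 1.0]] 0.9961734693877551
0.1
```

View pics/scene0.png

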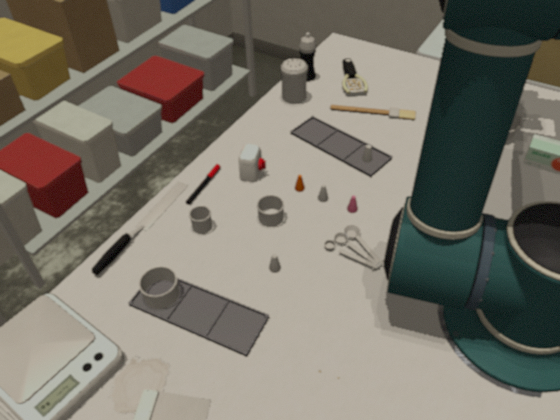

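View pics/top0.png

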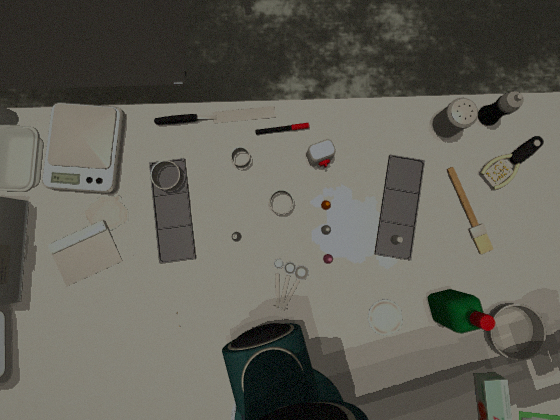

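The scene has two dark trays: the cutter tray at about (173,210) in the top view and the nozzle tray at about (400,207). The loose items are the small cutter (242,158), the medium cutter (282,203) and grey nozzles at (237,237) and (326,230). The orange and pink look-alikes are at (326,205) and (328,259), and the timer is at (321,153).

```bash
cat > h.py <<'E'
import cv2,numpy as np
def world(d):
    K,T=d["camera_matrix"],d["world_from_camera"];z=d["z_map"]
    v,u=np.mgrid[:z.shape[0],:z.shape[1]]
    p=np.stack([(u-K[0,2])/K[0,0]*z,(v-K[1,2])/K[1,1]*z,z],-1)
    return p@T[:3,:3].T+T[:3,3]
def ray(d,uv,h):
    K,T=d["camera_matrix"],d["world_from_camera"];uv=np.atleast_2d(uv).astype(float)
    q=np.c_[(uv-K[:2,2])/[K[0,0],K[1,1]],np.ones(len(uv))]@T[:3,:3].T
    return T[:3,3]+q*((h-T[2,3])/q[:,2])[:,None]
E
python3 - <<'E'
from h import *
for name,seeds in (("top",dict(small=(242,158),med=(282,203),nzL=(237,237),nzR=(326,230),orange=(326,205),pink=(328,259),timer=(321,153),large=(168,175),nset=(397,240))),
  ("scene",dict(small=(201,219),med=(270,210),nzL=(275,262),nzR=(323,191),orange=(300,182),pink=(352,202),timer=(250,162),large=(160,287),nset=(368,152)))):
    d=np.load(f"{name}0.npz");W=world(d)
    m=(W[...,2]>0.014)&(d["z_map"]>0)
    n,lab,st,_=cv2.connectedComponentsWithStats(m.astype(np.uint8))
    for k,(u,v) in seeds.items():
        w=lab[v-12:v+13,u-12:u+13];w=w[w>0]
        if not len(w): print(name,k,'none');continue
        l=np.bincount(w).argmax();P=W[lab==l];zt=np.percentile(P[:,2],95)
        T=P[P[:,2]>zt-.008];c,rad=cv2.minEnclosingCircle((T[:,:2]*1000).astype(np.float32))
        print(name,k,st[l][4],'ztop%.3f'%zt,'circ',np.round(c,1),round(rad,1),'mean',(T.mean(0)*1000).round(1))
d=np.load("top0.npz");g=d["frame"].max(2)
for k,(x0,y0,x1,y1) in dict(cut=(140,145,205,270),noz=(365,145,435,270)).items():
    m=np.zeros_like(g);m[y0:y1,x0:x1]=(g[y0:y1,x0:x1]<105)*255
    m=cv2.morphologyEx(m,cv2.MORPH_CLOSE,np.ones((5,5)))
    c=max(cv2.findContours(m,cv2.RETR_EXTERNAL,2)[0],key=cv2.contourArea)
    w=(ray(d,c[:,0],.008)[:,:2]*1000).astype(np.float32)
    print(k,cv2.minAreaRect(w), cv2.boundingRect(c))
E
```

```text
top small 135 ztop0.045 circ [644.1 104.2] 23.6 mean [644.4 105.   42.3]
top med 130 ztop0.046 circ [529.5   7.1] 30.0 mean [530.    7.6  43.2]
top nzL 57 ztop0.041 circ [447.8 120.8] 6.5 mean [448.5 120.8  39.3]
top nzR 54 ztop0.041 circ [ 459.2 -103.3] 6.0 mean [ 459.1 -102.6   37.9]
top orange 52 ztop0.041 circ [ 520.  -104.4] 5.5 mean [ 520.4 -104.2   38.5]
top pink 52 ztop0.041 circ [ 387.3 -104. ] 5.4 mean [ 387.3 -104.2   38. ]
top timer 588 ztop0.068 circ [648.3 -93.5] 32.7 mean [647.5 -92.9  65.7]
top large 315 ztop0.048 circ [603.3 286.8] 36.2 mean [605.6 290.6  45.5]
top nset 72 ztop0.044 circ [ 428.9 -272.9] 7.0 mean [ 429.1 -272.7   41.6]
scene small 410 ztop0.043 circ [643.1 106.9] 25.3 mean [644.8 105.6  40.2]
scene med 518 ztop0.043 circ [529.9   9.1] 31.5 mean [530.3   8.2  40.6]
scene nzL 108 ztop0.041 circ [447.9 125.4] 7.5 mean [447.  126.   37.5]
scene nzR 78 ztop0.040 circ [457.8 -99.3] 6.8 mean [457.8 -98.6  36.3]
scene orange 77 ztop0.040 circ [ 519.3 -101.6] 6.9 mean [ 519.4 -100.6   37. ]
scene pink 87 ztop0.040 circ [ 386.1 -101.6] 6.8 mean [ 386.2 -100.9   36.6]
scene timer 719 ztop0.067 circ [646.8 -90.6] 33.1 mean [645.3 -87.1  64.7]
scene large 824 ztop0.046 circ [601.5 288.5] 37.4 mean [604.6 288.4  43.4]
scene nset 100 ztop0.043 circ [ 428.4 -271.5] 9.7 mean [ 428.5 -269.    41.2]
cut ((519.4939575195312, 280.25787353515625), (257.44183349609375, 94.0018081665039), 5.641819953918457) (149, 158, 48, 106)
noz ((510.6797790527344, -288.805419921875), (93.08118438720703, 257.2325744628906), 78.68608093261719) (374, 154, 51, 107)
```

Both views agree within a few mm, and the bay centres match the parts already in the trays. I'll start with the medium cutter.

```bash
cat >> h.py <<'E'
from workcell import r
H=.17
def rot(a):  # tool down, closing line along world y turned by a deg; sign nearest present attitude
    a=np.radians(a);y=np.array([-np.sin(a),np.cos(a),0])
    if y@r.read_tcp_rot()[:,1]<0:y=-y
    z=np.array([0,0,-1.]);return np.c_[np.cross(y,z),y,z]
def pick(x,y,tip,width,force,a):
    R=rot(a);r.grip(width+.028);r.movep([x,y,H],R)
    r.servo_line([x,y,tip+.014+.002],rate=.15);r.servo_line([x,y,tip+.014],rate=.05)
    r.grip(width-.012,force);w=r.read_grip_width()
    r.servo_line([x,y,H],rate=.15)
    print("w",w,"after",r.read_grip_width(),"F",r.read_grip_force(),"t",r.read_time())
def place(x,y,tip,width,a):
    R=rot(a);r.movep([x,y,H],R)
    r.servo_line([x,y,tip+.014+.003+.012],rate=.15);r.servo_line([x,y,tip+.014+.003+.001],rate=.04)
    print("force",np.round(r.read_contact_force(),1))
    r.grip(width+.014);r.servo_line([x,y,H],rate=.2);print("t",r.read_time())
def snap(n,f):
    d=r.get_image(n);cv2.imwrite(f"pics/{f}.png",d["frame"][:,:,::-1]);np.savez(f"{f}.npz",**d)
E
python3 - <<'E'
from h import *
print(np.round(r.read_tcp_rot(),2).tolist())
pick(.530,.008,.016,.060,15,0); snap("wrist","w1")
E
```

```text
[[0.96, 0.28, -0.0], [0.28, -0.96, 0.0], [0.0, -0.0, -1.0]]
w 0.0586436156607093 after 0.058554664906438986 F 14.999936844105832 t 6.0583
```

View pics/w1.png

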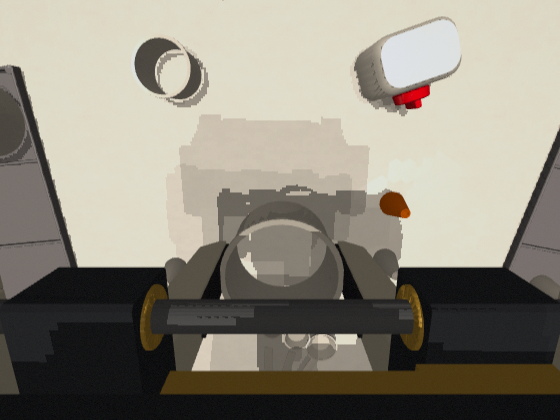

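The medium cutter is held between the pads, with its ring at about (282,265). I'll place it, pick the small one, and measure the offset of what I'm holding.

```bash
python3 - <<'E'
from h import *
d=np.load("w1.npz");W=world(d);p=r.read_eef_pos()
m=(W[...,2]>.17)&(W[...,2]<.19)&(np.hypot(W[...,0]-p[0],W[...,1]-p[1])<.045);m[:, :215]=0;m[:,350:]=0
P=W[m];print(len(P),(P.min(0)-p).round(4),(P.max(0)-p).round(4))
place(.5195,.2803,.016,.060,5.6)
pick(.6442,.1055,.016,.048,15,0); snap("top","t2"); snap("wrist","w2")
d=np.load("t2.npz");W=world(d)
for cx,cy in((.5195,.2803),(.6025,.2876)):
    m=(W[...,2]>.037)&(W[...,2]<.055)&(np.hypot(W[...,0]-cx,W[...,1]-cy)<.041);print(cv2.minEnclosingCircle((W[m][:,:2]*1000).astype(np.float32)),np.percentile(W[m][:,2],95))
E
```

```text
2437 [-0.0161 -0.0344  0.0012] [0.0309 0.0325 0.0212]
force [0.5 1.  0.1]
t 9.9167
w 0.04675749618928148 after 0.046723915496940216 F 14.999932365026325 t 14.0417
((516.4365234375, 286.0291748046875), 29.143293380737305) 0.0483810010170642
((602.3218383789062, 305.193115234375), 29.67831039428711) 0.048188983944334476
```

View pics/t2.png

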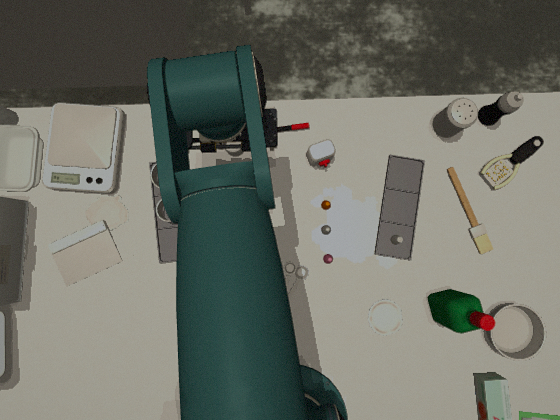

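The medium cutter is upright in the middle bay at about (165,212); the arm hides part of it. Next I'll place the small cutter and pick the left nozzle.

```bash
python3 - <<'E'
from h import *
place(.4359,.272,.016,.048,5.6)
pick(.448,.1225,.014,.0195,12,0); snap("wrist","w3")
E
```

```text
force [ 0.5  0.5 -0.3]
t 17.9333
w 0.01917485546944842 after 0.018974200090062624 F 11.774306455845363 t 22.1
```

View pics/w3.png

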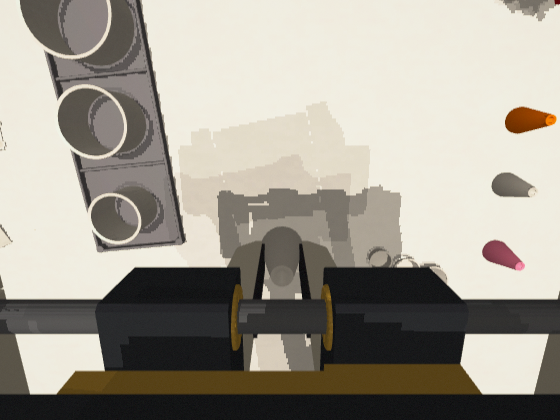

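The wrist view shows the cutters standing in their bays, with rims at (65,20), (92,122) and (115,218), and the nozzle held upright at (282,255). I'll check for slip during transport, then place it.

```bash
python3 - <<'E'
from h import *
r.movep([.5931,-.3053,H],rot(-11.3)); print(r.read_grip_width(),r.read_grip_force())
d=r.get_image("wrist");W=world(d);p=r.read_eef_pos()
m=(np.hypot(W[...,0]-p[0],W[...,1]-p[1])<.03)&(W[...,2]>p[2]-.04)&(W[...,2]<p[2]+.03);m[:,:262]=0;m[:,303:]=0;m[:222]=0;m[290:]=0
P=W[m]-p;R=r.read_tcp_rot();Q=P@R;
for lo in np.arange(-.02,.028,.005):
    s=Q[(Q[:,2]>=lo)&(Q[:,2]<lo+.005)]
    if len(s): print(round(lo,3),len(s),'x',s[:,0].min().round(4),s[:,0].max().round(4),'y',s[:,1].min().round(4),s[:,1].max().round(4))
place(.5931,-.3053,.014,.0195,-11.3)
pick(.4585,-.101,.014,.0195,12,0)
place(.5107,-.2888,.014,.0195,-11.3)
r.movep([.35,-.0,.3],rot(0)); snap("top","t4"); snap("scene","s4")
a=[cv2.imread(f"pics/{n}.png") for n in("t4","s4")]
cv2.imwrite("pics/c4.png",np.vstack([cv2.resize(a[0][140:280,130:450],(640,280)),cv2.resize(a[1][100:360,100:420],None,fx=1.15,fy=1.15)[:, :368] if 0 else cv2.copyMakeBorder(a[1][100:360,100:420],0,0,160,160,0)]))
E
```

```text
0.01927931880082463 11.77455957149732
-0.02 15 x -0.0023 0.006 y 0.01 0.0102
-0.015 379 x -0.0059 0.0088 y -0.0089 0.0103
-0.01 297 x -0.0062 0.0094 y -0.009 0.0106
-0.005 236 x -0.0066 0.0104 y -0.0093 0.0109
0.0 249 x -0.0054 0.0108 y -0.0095 0.0113
0.005 244 x -0.0064 0.012 y -0.0099 0.0116
0.01 227 x -0.0042 0.0128 y -0.0101 0.0117
0.015 165 x 0.0068 0.0136 y -0.0093 0.0105
0.02 179 x 0.0057 0.0146 y -0.0107 0.0119
0.025 50 x 0.0057 0.0143 y -0.0109 0.012
force [-0.  -0.8 -0.5]
t 26.875
w 0.018399535150783897 after 0.01846511608348637 F 11.716525257361354 t 31.3583
force [-0.5  0.3 -0. ]
t 34.9333
```

View pics/c4.png

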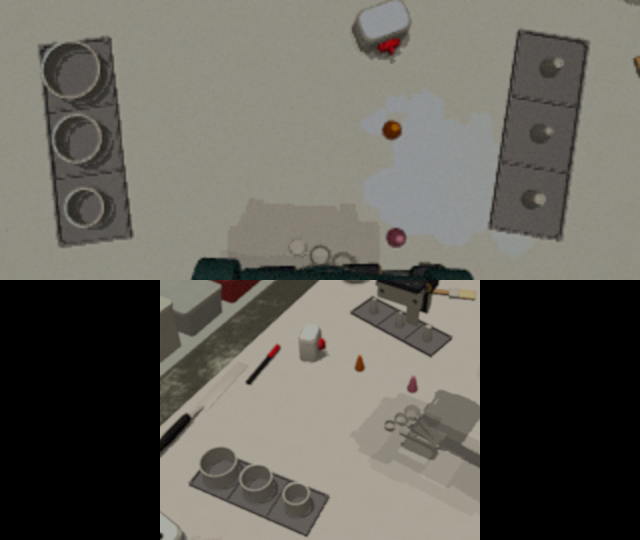

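In the composite, the three cutters stand in size order at (72,70), (78,138) and (85,207), and three upright nozzles stand at (552,66), (541,132) and (535,199). The timer and the look-alikes haven't moved, and the arm is clear.

```bash
python3 -c "
from h import *
W=world(np.load('t4.npz'))
for c in((.5195,.2803),(.4359,.272),(.5931,-.3053),(.5107,-.2888)):
    m=(W[...,2]>.035)&(W[...,2]<.1)&(np.hypot(W[...,0]-c[0],W[...,1]-c[1])<.042);P=W[m];print(c,np.median(P,0).round(3),np.percentile(P[:,2],95).round(3))
print(r.finish_job())"
```

```text
(0.5195, 0.2803) [0.522 0.291 0.045] 0.048
(0.4359, 0.272) [0.436 0.278 0.045] 0.048
(0.5931, -0.3053) [ 0.593 -0.304  0.042] 0.045
(0.5107, -0.2888) [ 0.512 -0.287  0.04 ] 0.045
the job is handed in; nothing more can be done
None
```

The job is handed in: both loose cutters and both loose nozzles stand upright in their own bays, cutters in size order. The last pictures showed the timer and look-alikes unmoved, and the arm work took about 35 s.

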